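# Release a circuit board from its test fixture

## Robot

A 6-joint arm with a two-finger parallel gripper is mounted at the origin on the work surface. World frame = base frame: x ahead of the robot, y to its left, z up, the work surface at z = 0. Lengths are in mm, angles in degrees, forces in N, time in s.
With the tool pointing down it reaches from about 350 to 850 mm from the base axis. Payload 8.1 kg.
Tool frame: the origin (TCP) lies between the finger pads; the fingertips stand 17 mm ahead of it and the grasp point (between the pads) lies 2 mm behind it; z points along the fingers, y is the line along which they close (so a half turn about z gives the same grasp; the last joint's range is limited). The gripper opens to 85 mm and grips with 20 to 120 N. Pads are 22 mm wide; open, the fingers measure 114 mm over their backs; the gripper's body (76 mm by 85 mm) begins 54 mm behind the grasp point. The pads swing forward as they close: fully open they stand 13 mm farther back than shut.
Start: joints at [-69.351, 7.471, 85.268, -0, 87.261, -4.893], TCP at [258.728, -541.355, 248.292] pointing down, gripper open.
Joint ranges: [-169.43, 169.43], [-51.17, 129.36], [1.28, 143.12], [-76.62, 256.62], [0, 156.53], [-152.29, 152.29]. Speed limits (degrees/s): [136.94, 136.94, 159.86, 180, 180, 180].

## Interface

Orientations are given as [roll, pitch, yaw] about the fixed x, y, z axes, in that order (R = Rz(yaw) Ry(pitch) Rx(roll)).
In Python, from bench import sense, snapshot, hand_in, trace, place_of gives the robot as it stands.
- The arm moves only by the shell command python3 -m handwheel 'ROWS' [FORCE]. ROWS is JSON, a list of rows, each a list of 7 numbers: the opening, from -1 (shut) to 1 (fully open), then the shift along the tool's x, y, z in cm, then the turn, a rotation vector about the tool's x, y, z in rad. A call has 1 to 12 rows; each row shifts and turns the commanded pose from where the row before left it, along the tool's axes as they then stand; what a row does not reach is not made up. A row lasts 1/12 s, in which the tool goes at most 41.7 mm and 7.16 degrees, less where a joint would pass 70% of its speed; a pose out of reach is approached as far as the arm can. A call with a gripper value outside its range is refused whole. The fingers move at their own pace and stop on an object; FORCE is the grip in N (left out, the last holds). Time passes only in rows, so rows that do not move let the fingers close. It gives the time, the measured TCP pose, the force, the opening and the grip force at its end, in the units of the state.
- sense(): the state, without advancing time (a new reading comes with each control period).
- snapshot(name): name is "scene" or "top"; returns a dict with "image" (420x560x3 uint8, red, green, blue), "intrinsics" (3x3 intrinsics, pixels), "R" (3x3) and "t" (3): a world point X has camera coordinates R X + t. Camera axes: x right, y down, z forward; pixel columns grow to the right and rows downward; lengths in mm; the calibration is good to about 2 mm. A picture is of the moment at which its call begins. There is no depth.
- hand_in(): hands the job in; it is judged then, once.
Trained networks look in a picture, given as the dict that the camera call returned (one of the last four; its "shot" number tells which), for a name from the list of things; names that differ only in an ending like _2 or _b are one class to them, and where a whole thing is asked for, a point or a joint stands for the part that bears it (a point fixed in the world has none). Each returns a list of dicts, best first, with "conf" (0 to 1); they miss things now and then, are a little off and sometimes report something else, mostly with a low value. They report only what shows in the picture. A call takes as long as a camera call. They do not tell look-alikes from the thing itself.
- trace(picture, query): "pixels" (420x560 bool, what is visible of it).
- place_of(picture, query): "location" ([x, y, z] in mm, in world coordinates, good to about 4 mm: a listed point, or the origin of a listed thing).
The state is a dict: "time": time; "joint_pos": joint angles; "qd": joint speeds; "joint_efforts": joint torques, N m; "tool_pos": TCP position; "tcp_rot": TCP orientation; "ft_force": force on the tool from outside, world axes, zero at the start; "wrist_torque": the same for the moment, N m; "finger_gap": finger opening in mm; "grip_force": force on a finger pad.
Only numpy, scipy, OpenCV 4.12 (cv2) and the standard library are available. Lean on these libraries where they do the work, as an engineer would, in place of code of your own. Each camera call takes 0.05 s, during which the arm holds its last target. There are 200 camera calls.

## Task

The tested circuit board is held down in its test fixture by a toggle clamp. Throw the clamp's handle back over centre so that the clamp stays open, then lift the board out and set it down gently, lying flat and right way up, in the plain grey tray.

Things in the scene. Friction and masses are not known exactly. Their poses are not given: they have to be found in the camera images.
- clamp (a joint): Hinge of the toggle clamp on the board. 0 = closed: handle upright, arm (14 mm wide, 60 mm long, top 55 mm above the table) level over the board; 1.6 = open: handle level, pointing away from the board, arm upright. Over centre by its own weight: let go below 0.5 it falls shut, above 0.8 it falls open and stays; 2 N on the grip moves it. The same clamp on an empty fixture at the far edge is a bystander.
- clamp_handle (a point): Middle of the black round grip (18 mm thick, 58 mm long) of the clamp's handle. Closed, it stands upright: this point is 120 mm above the table, 70 mm above the pivot, 30 mm below the grip's end. Axes turn with the handle; closed, x is level and points away from the board (the way to throw it), y along the hinge, z up. Free space of 100 mm behind the handle.
- heatsink (a point): Centre, half-way up, of the finned heat sink to grip the board by: 44 (x) x 30 (y) x 32 mm high. Board: brown, 110 (x) x 76 (y) x 4 mm, 0.13 to 0.25 kg; this point is 20 mm above its underside and 12 mm from its centre towards -x. In the fixture x points to the clamp (handle 107 mm away); lifts straight out of low blocks, 2 mm play. Nothing stands beside the heat sink's long sides.
- tray_in (a point): Centre of the inner floor of the empty, undivided grey plastic tray, fixed to the table: outside 230 (x) x 180 (y) mm, walls 5 mm thick and 18 mm high, inner floor 5 mm above the table, z up. The pale box with compartments is a bystander.
Things that resemble listed ones, but are neither listed nor needed, are in the scene too. What is shaped like the part that bears heatsink but green, orange or red is not meant.

How it is judged (in metres and radians):
On the way, in this order (a step that is already met when the one before it is completed fails the run):
1. the clamp is thrown fully open while the board is still in the fixture (value of joint clamp above 1.4 rad and distance of heatsink from where it was at the start of the episode below 0.012 m), for 0.2 s.
2. the board is lifted out of the fixture, the clamp still open (value of joint clamp above 1.4 rad and height (world z) of heatsink above 0.065 m), for 0.1 s.
At the end, for the whole second after the job is handed in: The clamp is open (beyond 1.4 rad) and the board lies still on the tray's floor, right way up and flat within 5 degrees, wholly inside the walls (heat sink within 90 mm of the tray's centre), at any yaw (value of joint clamp above 1.4 rad and horizontal distance between heatsink and tray_in below 0.09 m and z of heatsink in the frame of tray_in between 0.014 and 0.026 m and angle between heatsink's own z axis and vertical below 0.09 rad and linear speed of board below 0.02 m/s); the robot touches nothing.
It fails at once if the board is dropped: it falls faster than 0.7 m/s (about 25 mm of free fall) while the fingers do not hold it (linear speed of board above 0.7 m/s and contact force between the fingers and board below 0.2 N).
It also fails if it takes over 54 s, if anything falls off the work surface, if the arm or the gripper's body presses on something with over 40 N, if the wrist force passes 120 N, or if a joint passes its speed limit or range.

## Working session

There is one attempt and no reset: what is moved stays moved. The work goes in short steps, Python scripts to look and compute and a shell command to move; the robot and the scene stay as the last step left them, time stands still between calls to the robot, and variables do not carry over. Pictures are saved under pics/ and viewed, at most 10 in all, crops included, and the job is handed in when it is done.

```bash
mkdir -p pics; cat > h.py <<'E'
import numpy as np,cv2
from bench import *
def save(s,n,crop=None,k=1):
    im=s["image"][...,::-1]
    if crop: a,b,c,d=crop; im=im[b:d,a:c]
    cv2.imwrite("pics/"+n,cv2.resize(im,None,fx=k,fy=k,interpolation=cv2.INTER_CUBIC))
def proj(s,X):
    c=np.array(s["R"])@np.array(X,float)+np.array(s["t"]); p=np.array(s["intrinsics"])@c; return p[:2]/p[2]
def back(s,uv,z):
    R=np.array(s["R"]);d=R.T@np.linalg.inv(s["intrinsics"])@np.array([uv[0],uv[1],1.]);o=-R.T@np.array(s["t"])
    return o+d*(z-o[2])/d[2]
E
python3 - <<'E'
from h import *
a=snapshot("scene");b=snapshot("top")
save(a,"s1.png");save(b,"t1.png")
for n,s in(("scene",a),("top",b)):
    for q in("clamp_handle","heatsink","tray_in"):
        for d in place_of(s,q): print(n,q,round(d["conf"],2),np.round(d["location"]),np.round(proj(s,d["location"])))
E
```

```text
scene clamp_handle 0.94 [555. 155. 118.] [332. 195.]
scene heatsink 0.87 [452. 163.  40.] [304. 202.]
scene heatsink 0.82 [294. 212.  19.] [279. 179.]
scene heatsink 0.81 [476. 341.  18.] [355. 189.]
scene heatsink 0.69 [689. 277.  19.] [402. 233.]
scene tray_in 0.83 [ 490. -228.    5.] [186. 290.]
top clamp_handle 0.5 [552. 156. 119.] [224. 181.]
top heatsink 0.96 [455. 163.  46.] [226. 229.]
top heatsink 0.86 [292. 216.  20.] [205. 302.]
top heatsink 0.76 [476. 345.  18.] [149. 223.]
top heatsink 0.67 [691. 277.  15.] [178. 131.]
top tray_in 0.72 [ 494. -232.    5.] [397. 208.]
```

View pics/s1.png

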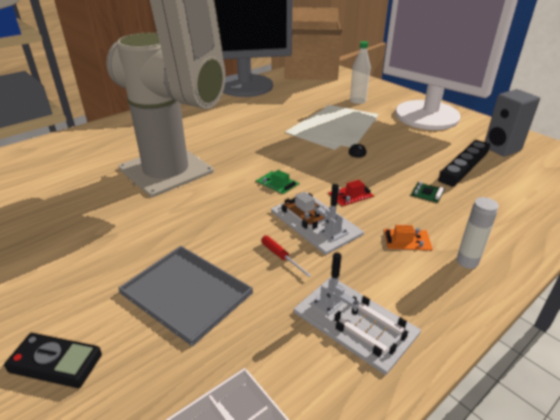

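View pics/t1.png

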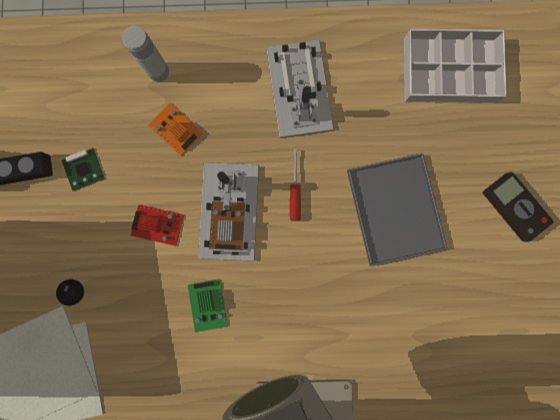

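Candidates for the board (top view): brown in fixture (226,229), green (207,305), red (157,224), orange (177,128), and the dark-green one (83,169). Clamps: on the brown board (224,181), and the bystander on the empty fixture (308,97). Trays: grey (397,208) and the compartment box (455,65). I choose the brown board, its clamp and the grey tray, and check the choice in one crop.

```bash
python3 - <<'E'
from h import *
b=snapshot("top");a=snapshot("scene")
save(b,"t2.png",(180,140,300,270),4.5)
print("tool",sense()["tool_pos"],sense()["tcp_rot"])
for q in("heatsink","clamp_handle","tray_in"):
    for n,s in(("top",b),("scene",a)):
        for d in place_of(s,q)[:1]: print(n,q,round(d["conf"],2),np.round(d["location"],1))
im=b["image"].astype(int)
for q in("heatsink","clamp_handle"):
    for d in trace(b,q):
        v,u=np.nonzero(d["pixels"]); r=cv2.minAreaRect(np.stack([u,v],1).astype(np.float32)); print(q,round(d["conf"],2),len(u),r,(u.min(),v.min(),u.max(),v.max()))
# fixture yaw: light grey base
print("world dirs at fixture px:",proj(b,[455,163,25]),proj(b,[555,163,25]),proj(b,[455,263,25]))
E
```

```text
tool [ 258.75636267 -541.32705994  248.27379122] [-1.79997532e+02 -2.37593974e-03  2.55447135e+01]
top heatsink 0.96 [474.3 346.1  19.2]
scene heatsink 0.78 [451.1 162.4  38.2]
top clamp_handle 0.79 [553.  157.5 122.2]
top tray_in 0.86 [ 491.3 -233.7    3.8]
scene tray_in 0.72 [ 491.2 -227.9   10.7]
heatsink 0.8 1514 ((226.71791076660156, 225.01361083984375), (33.24762725830078, 47.968902587890625), 3.5763344764709473) (np.int64(209), np.int64(202), np.int64(244), np.int64(249))
heatsink 0.77 1510 ((156.40570068359375, 224.26132202148438), (47.52345657348633, 32.33152770996094), 13.134021759033203) (np.int64(132), np.int64(204), np.int64(182), np.int64(244))
heatsink 0.58 1616 ((207.07838439941406, 304.8297424316406), (48.8682746887207, 33.47996520996094), 81.02737426757812) (np.int64(188), np.int64(279), np.int64(227), np.int64(331))
heatsink 0.57 1387 ((175.20823669433594, 128.12193298339844), (45.694908142089844, 31.196063995361328), 42.87890625) (np.int64(149), np.int64(104), np.int64(201), np.int64(153))
clamp_handle 0.71 278 ((225.8648681640625, 190.68917846679688), (38.79815673828125, 10.685932159423828), 80.53767395019531) (np.int64(218), np.int64(172), np.int64(230), np.int64(210))
world dirs at fixture px: [227.14214457 229.32173828] [226.44028004 186.04034449] [183.55317439 230.52293267]
```

View pics/t2.png

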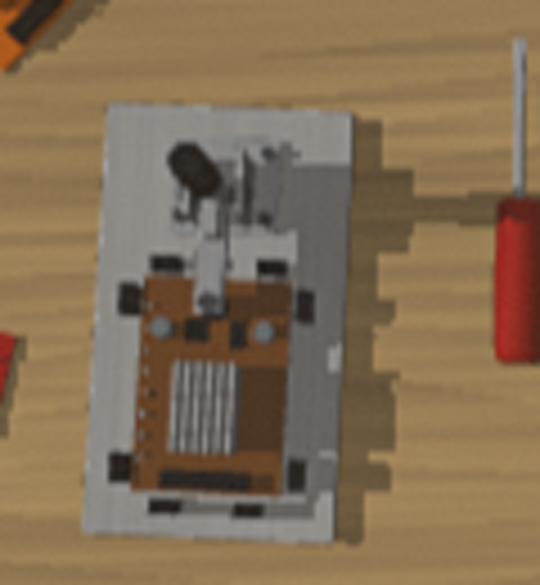

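The crop shows the brown board (heat sink at about top px 225,230) under its clamp arm; the black grip's end is at about (221,176). This is the right one, with board yaw about -4.5°. I turn the tool to that yaw, shut the fingers and go over the gap in front of the handle.

```bash
python3 -m handwheel '[[-1,0,0,0,0,0,0.105],[-1,0,0,0,0,0,0.105],[-1,0,0,0,0,0,0.105],[-1,0,0,0,0,0,0.105],[-1,0,0,0,0,0,0.105],[-1,0.88,-3,0,0,0,0],[-1,0.88,-3,0,0,0,0],[-1,0.88,-3,0,0,0,0],[-1,0.88,-3,0,0,0,0],[-1,0.88,-3,0,0,0,0],[-1,0.88,-3,0,0,0,0],[-1,0.88,-3,0,0,0,0]]' 
python3 -m handwheel '[[-1,0.88,-3,0,0,0,0],[-1,0.88,-3,0,0,0,0],[-1,0.88,-3,0,0,0,0],[-1,0.88,-3,0,0,0,0],[-1,0.88,-3,0,0,0,0],[-1,0.88,-3,0,0,0,0],[-1,0.88,-3,0,0,0,0],[-1,0.88,-3,0,0,0,0],[-1,0.88,-3,0,0,0,0],[-1,0.88,-3,0,0,0,0],[-1,0.88,-3,0,0,0,0],[-1,0.88,-3,0,0,0,0]]'
python3 -m handwheel '[[-1,0.88,-3,0,0,0,0],[-1,0.88,-3,0,0,0,0],[-1,0.88,-3,0,0,0,0],[-1,0.88,-3,0,0,0,0],[-1,0,0,0,0,0,0],[-1,0,0,0,0,0,0],[-1,0,0,0,0,0,0]]'
python3 - <<'E'
from h import *
b=snapshot("top");a=snapshot("scene")
save(a,"s3.png",(240,120,440,270),4)
print(np.round(back(b,(225.1,230.4),58),1))
for q in("heatsink","clamp_handle"):
    for n,s in(("top",b),("scene",a)):
        for d in place_of(s,q): print(n,q,round(d["conf"],2),np.round(d["location"],1))
E
```

```text
time: 1.9
tool_pos: [337.0, -335.5, 248.4]
tcp_rot: [180.0, -0.0, -4.6]
ft_force: [0.2, 0.1, -0.5]
finger_gap: -0.3
grip_force: 0.0
time: 2.9
tool_pos: [470.9, 15.2, 248.6]
tcp_rot: [180.0, -0.0, -4.5]
ft_force: [-0.1, -0.4, 0.1]
finger_gap: -0.2
grip_force: 0.0
time: 3.48
tool_pos: [514.9, 130.3, 248.1]
tcp_rot: [180.0, 0.0, -4.5]
ft_force: [0.4, -0.1, 0.7]
finger_gap: -0.1
grip_force: 0.0
[451.3 163.2  58. ]
top heatsink 0.78 [293.5 217.4  19.4]
top heatsink 0.78 [475.2 343.6  20.3]
top heatsink 0.58 [454.8 163.   45.8]
scene heatsink 0.97 [293.7 212.9  18.6]
scene heatsink 0.73 [453.3 164.   38.8]
scene heatsink 0.62 [689.  277.1  18.3]
scene heatsink 0.59 [473.2 343.4  16. ]
scene clamp_handle 0.78 [555.9 156.7 118.7]
```

View pics/s3.png

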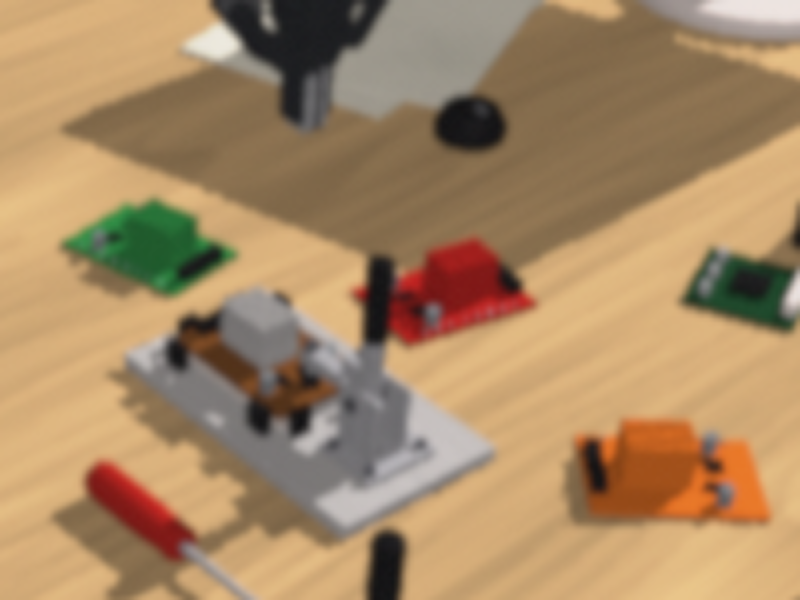

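The scene crop shows the gripper still short of the handle (handle top about px 334,187) and nothing else between the heat sink and the handle. I correct the position, go down and push.

```bash
python3 -m handwheel '[[-1,0.4,-1.4,0,0,0,0],[-1,0.4,-1.4,0,0,0,0],[-1,0,0,3.2,0,0,0],[-1,0,0,3.2,0,0,0],[-1,0,0,3.2,0,0,0],[-1,0,0,3.2,0,0,0],[-1,0,0,0,0,0,0],[-1,0,0,0,0,0,0]]'
python3 -m handwheel '[[-1,1,0,0,0,0,0],[-1,1,0,0,0,0,0],[-1,1,0,0,0,0,0],[-1,1,0,0,0,0,0],[-1,1,0,0,0,0,0],[-1,1,0,0,0,0,0],[-1,1,0,0,0,0,0],[-1,1,0,0,0,0,0],[-1,1,0,0,0,0,0],[-1,0,0,0,0,0,0],[-1,0,0,0,0,0,0],[-1,0,0,0,0,0,0]]'
python3 - <<'E'
from h import *
a=snapshot("scene");save(a,"s4.png",(240,120,440,270),4)
E
```

```text
time: 4.45
tool_pos: [523.7, 158.3, 118.6]
tcp_rot: [179.9, 0.3, -4.5]
ft_force: [-0.1, -0.6, 0.4]
finger_gap: -0.5
grip_force: 0.0
time: 5.45
tool_pos: [615.6, 151.1, 122.0]
tcp_rot: [-180.0, -0.1, -4.5]
ft_force: [-0.6, 0.1, -0.4]
finger_gap: -0.2
grip_force: 0.0
```

View pics/s4.png

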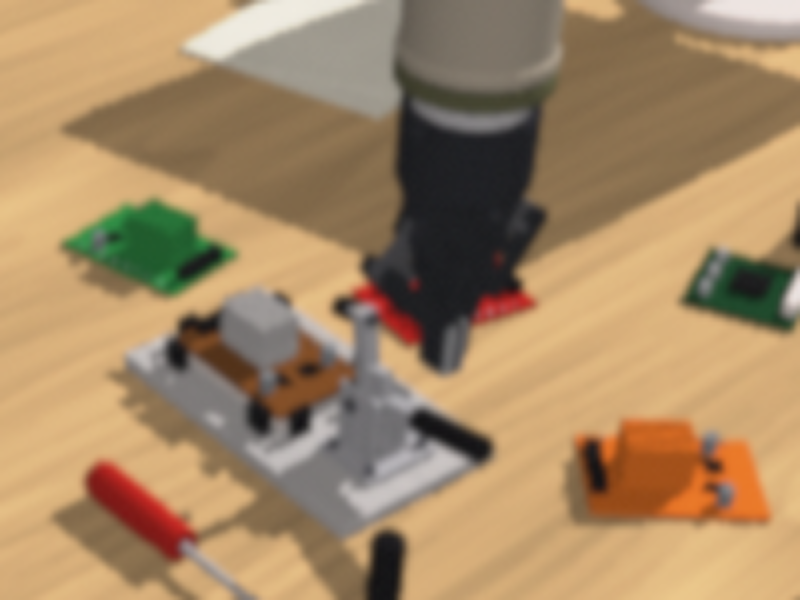

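The crop shows the clamp open (handle lying flat at about px 353,228, arm upright at 331,210) and the board still in place. I go back over the heat sink with the fingers partly open and compute the heat sink's height.

```bash
python3 -m handwheel '[[-1,0,0,-3.3,0,0,0],[-1,0,0,-3.3,0,0,0],[-1,0,0,-3.3,0,0,0],[0.6,-3.28,0.02,0,0,0,0],[0.6,-3.28,0.02,0,0,0,0],[0.6,-3.28,0.02,0,0,0,0],[0.6,-3.28,0.02,0,0,0,0],[0.6,-3.28,0.02,0,0,0,0],[0.6,0,0,0,0,0,0],[0.6,0,0,0,0,0,0],[0.6,0,0,0,0,0,0]]' 25
python3 - <<'E'
from h import *
a=snapshot("scene");b=snapshot("top");save(a,"s5.png",(270,150,370,225),8)
for z in(30,40,50,60,70): print(z,proj(a,[451.5,163,z]))
for n,s in(("scene",a),("top",b)):
  for d in place_of(s,"heatsink"): print(n,round(d["conf"],2),np.round(d["location"],1))
E
```

```text
time: 6.42
tool_pos: [451.7, 162.8, 220.1]
tcp_rot: [-180.0, -0.1, -4.5]
ft_force: [0.3, 0.3, 0.4]
finger_gap: 68.2
grip_force: 0.0
30 [303.81693265 205.2652658 ]
40 [303.94047843 202.19269007]
50 [304.06524536 199.08974426]
60 [304.19125164 195.95597587]
70 [304.31851583 192.79092335]
scene 0.74 [453.4 164.   42.5]
scene 0.7 [294.5 212.8  17.2]
scene 0.69 [689.5 279.   18.4]
scene 0.66 [475.8 342.3  18.1]
top 0.88 [294.8 215.1  18. ]
top 0.69 [454.7 159.3  45.1]
top 0.55 [691.2 275.9  14.5]
```

View pics/s5.png

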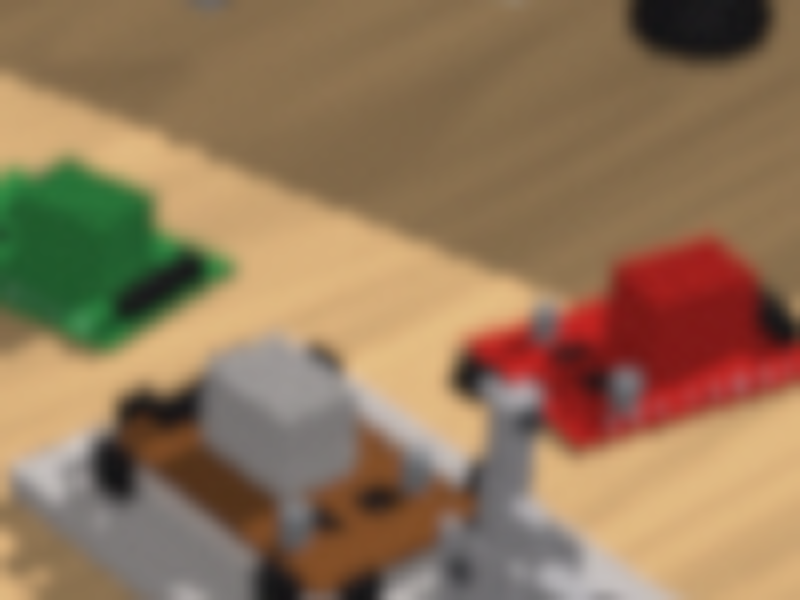

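The crop shows a clear heat sink, top face centre about px (305,197.5), so its top is at z ≈ 56 and its centre at about 40, which fits the 20 mm above the underside. I go down to TCP z ≈ 47 and grip.

```bash
python3 -m handwheel '[[0.6,0,0,3.5,0,0,0],[0.6,0,0,3.5,0,0,0],[0.6,0,0,3.5,0,0,0],[0.6,0,0,3.5,0,0,0],[0.6,0,0,1.5,0,0,0],[0.6,0,0,1,0,0,0],[0.6,0,0,0.8,0,0,0],[0.6,0,0,0,0,0,0],[0.6,0,0,0,0,0,0]]' 40
python3 -m handwheel '[[-0.2,0,0,0,0,0,0],[-0.2,0,0,0,0,0,0],[-0.5,0,0,0,0,0,0],[-0.5,0,0,0,0,0,0],[-1,0,0,0,0,0,0],[-1,0,0,0,0,0,0],[-1,0,0,0,0,0,0],[-1,0,0,0,0,0,0]]' 40
```

```text
time: 7.37
tool_pos: [452.3, 162.7, 47.1]
tcp_rot: [-180.0, -0.1, -4.5]
ft_force: [0.6, 0.4, -0.3]
finger_gap: 68.4
grip_force: 0.0
time: 8.03
tool_pos: [452.5, 163.0, 47.6]
tcp_rot: [-180.0, -0.1, -4.5]
ft_force: [0.4, 0.5, 7.0]
finger_gap: 29.4
grip_force: 41.0
```

```bash
python3 -m handwheel '[[-1,0,0,-0.5,0,0,0],[-1,0,0,-0.8,0,0,0],[-1,0,0,-1,0,0,0],[-1,0,0,-1.2,0,0,0],[-1,0,0,-1.5,0,0,0],[-1,0,0,-2,0,0,0],[-1,0,0,-2,0,0,0],[-1,0,0,-2,0,0,0],[-1,0,0,0,0,0,0],[-1,0,0,0,0,0,0]]'
python3 - <<'E'
from h import *
a=snapshot("scene");b=snapshot("top");save(a,"s6.png",(240,120,440,270),4)
for n,s in(("scene",a),("top",b)):
  for d in place_of(s,"heatsink"): print(n,round(d["conf"],2),np.round(d["location"],1))
  for d in place_of(s,"tray_in")[:1]: print(n,"tray",np.round(d["location"],1))
# grey tray outline in top picture
for d in trace(b,"tray_in")[:1]: pass
E
```

```text
time: 8.87
tool_pos: [452.7, 162.9, 158.4]
tcp_rot: [-179.9, -0.2, -4.5]
ft_force: [-0.4, 0.4, -2.0]
finger_gap: 29.5
grip_force: 40.1
scene 0.87 [689.6 279.9  16.6]
scene 0.82 [452.1 161.1 150.6]
scene 0.7 [473.4 343.4  21. ]
scene 0.61 [294.9 212.8  17.9]
scene tray [ 492.2 -228.8    4.9]
top 0.84 [692.4 279.   16.6]
top 0.61 [295.4 215.   20.6]
top tray [ 493.6 -231.4    6.3]
```

View pics/s6.png

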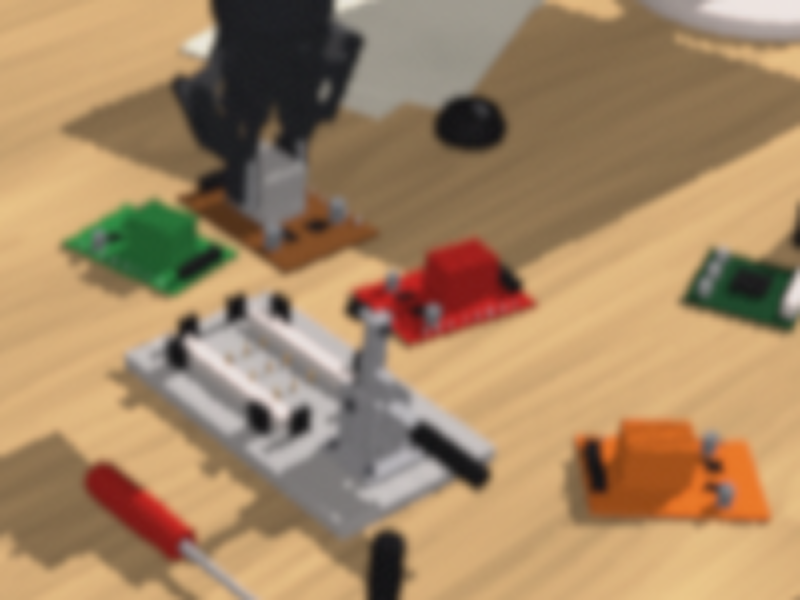

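The crop shows the board held level above the green one (about px 310,175), the clamp still open. Now to the tray.

```bash
python3 -m handwheel '[[-1,0.15,1,0,0,0,0],[-1,0.3,2,0,0,0,0],[-1,0.45,3,0,0,0,0],[-1,0.45,3,0,0,0,0],[-1,0.45,3,0,0,0,0],[-1,0.45,3,0,0,0,0],[-1,0.45,3,0,0,0,0],[-1,0.45,3,0,0,0,0],[-1,0.45,3,0,0,0,0],[-1,0.45,3,0,0,0,0],[-1,0.45,3,0,0,0,0],[-1,0.45,3,0,0,0,0]]'
python3 -m handwheel '[[-1,0.45,3,0,0,0,0],[-1,0.3,2,0,0,0,0],[-1,0.15,0.9,0,0,0,0],[-1,0,0,0,0,0,0],[-1,0,0,0,0,0,0],[-1,0,0,3,0,0,0],[-1,0,0,3,0,0,0],[-1,0,0,2,0,0,0],[-1,0,0,1,0,0,0],[-1,0,0,0.5,0,0,0],[-1,0,0,0,0,0,0],[-1,0,0,0,0,0,0]]'
python3 - <<'E'
from h import *
a=snapshot("scene");save(a,"s7.png",(100,220,280,355),4.4)
for d in place_of(a,"heatsink"): print(round(d["conf"],2),np.round(d["location"],1))
E
```

```text
time: 10.22
tool_pos: [474.0, -172.4, 156.1]
tcp_rot: [180.0, 0.0, -4.6]
ft_force: [0.0, 0.2, -1.9]
finger_gap: 29.3
grip_force: 40.0
time: 11.22
tool_pos: [479.8, -229.7, 62.5]
tcp_rot: [180.0, -0.1, -4.5]
ft_force: [0.4, -0.8, -1.1]
finger_gap: 29.5
grip_force: 40.0
0.76 [476.5 343.1  20. ]
0.74 [294.2 211.6  18. ]
0.68 [689.8 280.9  19.1]
0.63 [ 477.2 -227.    53.5]
```

View pics/s7.png

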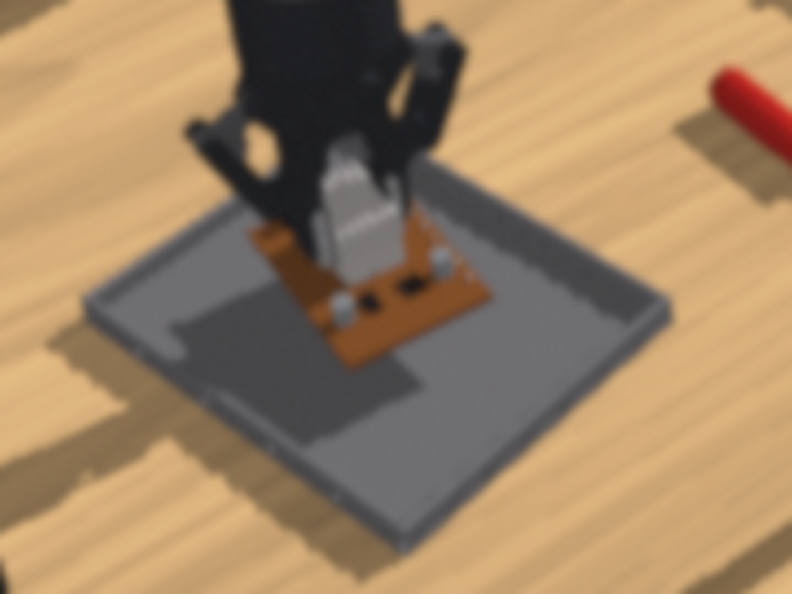

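The crop shows the board level above the tray floor, well inside the walls (board about px 183,285). I lower it in small steps and watch the force.

```bash
python3 -m handwheel '[[-1,0,0,1,0,0,0],[-1,0,0,0.8,0,0,0],[-1,0,0,0.4,0,0,0],[-1,0,0,0.2,0,0,0],[-1,0,0,0,0,0,0],[-1,0,0,0,0,0,0],[-1,0,0,0,0,0,0]]'
python3 -m handwheel '[[-1,0,0,0.15,0,0,0],[-1,0,0,0.15,0,0,0],[-1,0,0,0,0,0,0],[-1,0,0,0,0,0,0]]'
```

```text
time: 11.9
tool_pos: [479.1, -229.9, 37.5]
tcp_rot: [180.0, -0.0, -4.5]
ft_force: [0.4, -0.4, -0.0]
finger_gap: 29.6
grip_force: 40.0
time: 12.23
tool_pos: [478.9, -229.7, 34.2]
tcp_rot: [-180.0, 0.0, -4.5]
ft_force: [-0.2, 0.3, -1.0]
finger_gap: 29.1
grip_force: 40.0
```

```bash
python3 -m handwheel '[[-1,0,0,0.1,0,0,0],[-1,0,0,0.1,0,0,0],[-1,0,0,0,0,0,0],[-1,0,0,0,0,0,0]]'
```

```text
time: 12.57
tool_pos: [478.9, -229.8, 32.2]
tcp_rot: [-180.0, 0.0, -4.5]
ft_force: [-0.4, 0.0, -1.2]
finger_gap: 29.5
grip_force: 40.0
```

```bash
python3 -m handwheel '[[-1,0,0,0.1,0,0,0],[-1,0,0,0,0,0,0],[-1,0,0,0,0,0,0]]'; python3 -m handwheel '[[-1,0,0,0.1,0,0,0],[-1,0,0,0,0,0,0],[-1,0,0,0,0,0,0]]'
```

```text
time: 12.82
tool_pos: [478.9, -229.8, 31.2]
tcp_rot: [-180.0, 0.0, -4.5]
ft_force: [-0.2, -0.1, -2.0]
finger_gap: 29.3
grip_force: 40.0
time: 13.07
tool_pos: [479.2, -229.9, 30.7]
tcp_rot: [180.0, -0.0, -4.5]
ft_force: [-2.5, 0.1, 3.6]
finger_gap: 29.4
grip_force: 40.7
```

Contact: the force has turned upward. I let go and rise.

```bash
python3 -m handwheel '[[-0.1,0,0,0,0,0,0],[0.1,0,0,0,0,0,0],[0.3,0,0,0,0,0,0],[0.3,0,0,0,0,0,0],[0.3,0,0,-0.5,0,0,0],[0.3,0,0,-2,0,0,0],[0.3,0,0,-3,0,0,0],[0.3,0,0,-3,0,0,0],[0.3,0,0,-3,0,0,0],[0.3,0,0,-3,0,0,0],[0.3,0,0,0,0,0,0],[0.3,0,0,0,0,0,0]]'
python3 - <<'E'
from h import *
a=snapshot("scene");save(a,"s8.png",(90,150,390,350),2.6)
for d in place_of(a,"heatsink"): print(round(d["conf"],2),np.round(d["location"],1))
E
```

```text
time: 14.07
tool_pos: [480.5, -230.7, 178.4]
tcp_rot: [179.9, -0.3, -4.5]
ft_force: [-1.1, -0.1, -0.4]
finger_gap: 55.6
grip_force: 0.0
0.83 [ 480.9 -231.1   22.6]
0.77 [294.3 212.5  21. ]
0.55 [472.8 343.3  23.2]
```

View pics/s8.png

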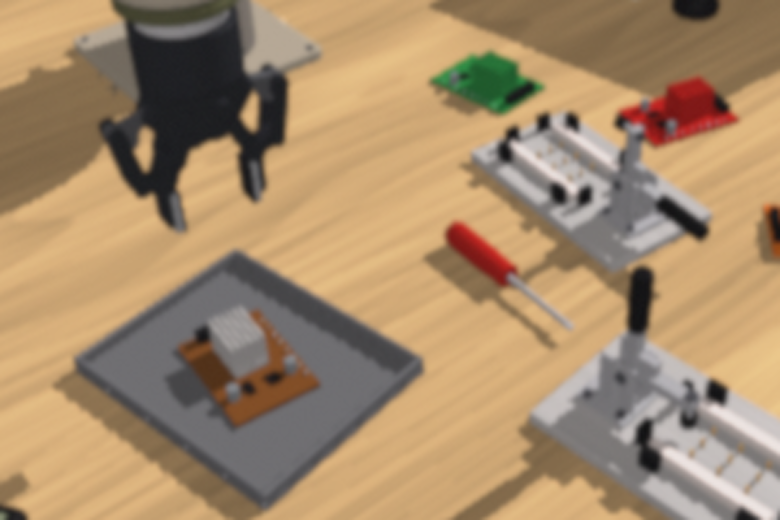

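The picture shows the board lying flat and upright inside the tray (about px 185,290), the clamp open (handle down at 353,232) and the gripper clear.

```bash
python3 -c "from bench import *;print(hand_in())"
```

```text
the job is handed in; nothing more can be done
None
```

I threw the clamp fully open, set the brown board down flat and right way up in the grey tray, and handed the job in at about 14 s; `hand_in()` gave no verdict, but the last picture showed the clamp still open and the gripper clear.

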